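Probe the offering box slots and shutter the jammed one

ROBOT

A 7-joint arm with a two-finger parallel gripper is mounted at the origin on the work surface. World frame = base frame: x ahead of the robot, y to its left, z up, the work surface at z = 0. Lengths are in m, angles in rad, forces in N, time in s.
With the tool pointing down it reaches from about 0.4 to 0.875 m from the base axis. Payload 19.3 kg.
Tool frame: the origin (TCP) lies at the very end of the fingers, on their centre line; the grasp point (between the pads) lies 19 mm behind it; z points along the fingers, y is the line along which they close (so a half turn about z gives the same grasp; the last joint's range is limited). The gripper opens to 85 mm and grips with 20 to 120 N. Pads are 22 mm wide; open, the fingers measure 114 mm over their backs; the gripper's body (76 mm by 85 mm) begins 54 mm behind the grasp point. The pads swing forward as they close: fully open they stand 13 mm farther back than shut.
Start: joints at [1.2, 0.521, -0.036, 1.599, 0.021, 1.021, -0.113], TCP at [0.185, -0.597, 0.231] pointing down, gripper open.
Joint ranges: [-2.91, 2.91], [-0.3, 2.13], [-1.5, 1.42], [0.17, 2.43], [-1.26, 4.41], [0.16, 1.93], [-2.52, 2.52]. Speed limits (rad/s): [1.89, 1.89, 2.39, 2.39, 3.01, 3.01, 3.01].

INTERFACE

Orientations are given as [roll, pitch, yaw] about the fixed x, y, z axes, in that order (R = Rz(yaw) Ry(pitch) Rx(roll)).
In Python, from workcell import monitor, optics, job_done gives the robot as it stands.
- The arm moves only by the shell command python3 -m handwheel 'ROWS' [FORCE]. ROWS is JSON, a list of rows, each an object of numbers: "dx", "dy", "dz": the shift along the tool's x, y, z in cm; "wx", "wy", "wz": the turn, a rotation vector about the tool's x, y, z in rad; "claw": the opening in per cent of the stroke, from 0 (shut) to 100 (fully open). A call has 1 to 8 rows; each row shifts and turns the commanded pose from where the row before left it, along the tool's axes as they then stand; what a row does not reach is not made up. A row lasts 1/8 s, in which the tool goes at most 62.5 mm and 10.7 degrees, less where a joint would pass 70% of its speed; a pose out of reach is approached as far as the arm can. A call with a gripper value outside its range is refused whole. The fingers move at their own pace and stop on an object; FORCE is the grip in N (left out, the last holds). Time passes only in rows, so rows that do not move let the fingers close. It gives the time, the measured TCP pose, the force, the opening and the grip force at its end, in the units of the state.
- monitor.observe(): the state, without advancing time (a new reading comes with each control period).
- optics.grab_frame(name): name is "side" or "top" or "wrist"; returns a dict with "frame" (420x560x3 uint8, blue, green, red), "fovy" (degrees; the focal length in pixels is half the picture's height over the tangent of half this angle, whatever the lens; pixels are square), "cx", "cy" (the principal point, pixels), "R" (3x3) and "t" (3): a world point X has camera coordinates R X + t. Camera axes: x right, y down, z forward; pixel columns grow to the right and rows downward; lengths in m; the calibration is good to about 2 mm. A picture is of the moment at which its call begins. There is no depth.
- job_done(): hands the job in; it is judged then, once.
Trained networks look in the newest picture that a camera, given by its name, has taken for a name from the list of things; names that differ only in an ending like _2 or _b are one class to them, and where a whole thing is asked for, a point or a joint stands for the part that bears it (a point fixed in the world has none). Each returns a list of dicts, best first, with "p" (0 to 1); they miss things now and then, are a little off and sometimes report something else, mostly with a low value. They report only what shows in the picture. A call takes as long as a camera call.
- optics.masks_of(name, camera): "region" (420x560 bool, what is visible of it) and "rect" ([left, top, width, height] in pixels, round what is visible of it).
The state is a dict: "clock": time; "qpos": joint angles; "qd": joint speeds; "joint_efforts": joint torques, N m; "position": TCP position; "tool_rot": TCP orientation; "force": force on the tool from outside, world axes, zero at the start; "moment": the same for the moment, N m; "grip_width": finger opening in m; "finger_force": force on a finger pad.
Only numpy, scipy, OpenCV 4.12 (cv2) and the standard library are available. Lean on these libraries where they do the work, as an engineer would, in place of code of your own. Each camera call takes 0.05 s, during which the arm holds its last target. There are 200 camera calls.

TASK

One of the two slots in the sloping lid of the wooden offering box is jammed inside, and it cannot be seen which: try them with the red-handled feeler blade from its stand, and leave the blade standing fully home, flange flat on the lid, in the slot that takes it. Then slide the brass shutter by its knob along the lid until it fully covers the other, jammed slot. Leave the jar, bell, lion, canister and urn where they stand.

Things in the scene. Friction and masses are not known exactly. Their poses are not given: they have to be found in the camera images.
- feeler: Loose feeler, about 0.2 kg. Origin: centre of the underside of its dark flange (60 x 26 x 6 mm, z 0 to 6). Steel blade 40 mm wide (x), 4 mm thick (y), runs down to z = -90 mm. Red handle 40 (x) x 18 (y) mm, z 6 to 76 mm. Same both ways round. Starts upright in the stand, flange resting on the stand's top; lift it straight up over 90 mm to free it.
- feeler_tip (a point): Centre of the blade's lower end, 90 mm below the feeler's origin; axes as the feeler's. The last 6 mm of the blade are 34 x 2.5 mm.
- stand: Fixed wooden block 100 (x) x 64 (y) x 100 mm tall on a 120 x 80 mm foot, with an upright slot 52 (x) x 12 mm in its top, in which the feeler stands. Origin: centre of its underside, on the table. It may stand left or right of the box.
- box: Fixed wooden offering box with a brass hook latch in front, 200 mm deep (x), 280 mm wide (y). Front 90 mm high, back 171 mm; between them the pale lid rises at 30 degrees away from the robot, then a flat strip 60 mm deep. Origin: centre of its underside; x to its back, y to its left slot. In one slot, left or right at random and unseen, the throat is solidly blocked; the other is clear.
- slot_left (a point): Centre of the left slot's mouth on the lid's face, 85 mm to +y of its middle, 130 mm above the table. z: out of the lid, 30 degrees from vertical, leaning to the robot; x up the slope. Slot 48 (x) x 8 (y) mm, straight in along -z. If this is the clear one the blade goes in freely till the flange meets the lid; if jammed it stops hard 40 mm in, flange 50 mm off the lid.
- slot_right (a point): Centre of the right slot's mouth, 85 mm to -y of the lid's middle; otherwise as slot_left, with the same axes. Exactly one of the two is jammed.
- shutter (a joint): Slide of the brass shutter along the lid's y (m): 0 mid-lid, + towards the left slot, stops at -0.09 and 0.09, starts within 0.012 of 0. Plate 70 (up the slope) x 50 mm (y), top 5 mm above the lid. Centred over the left slot at 0.085, the right at -0.085; hides a slot fully when within 20 mm of that. 1.5 N friction; stays where left.
- knob (a point): Grip point on the shutter's black round knob, 26 mm in diameter; it stands square on the lid, from 5 to 37 mm above it, and this point is on its axis 22 mm above the lid. Axes as the slots'.
- jar: Bystander: blue-and-white porcelain jar, 104 mm in diameter, 138 mm tall; origin under its centre. It stands on the side of the box where the stand is not.
- bell: Bystander: stainless hand bell, 68 mm in diameter, 76 mm tall; origin under its centre.
- lion: Bystander: resin lion on a 75 x 50 mm base, 91 mm tall; origin under its centre.
- canister: Bystander: clear canister with a red screw lid, 88 mm in diameter, 132 mm tall; origin under its centre.
- urn: Bystander: open brass urn, 100 mm in diameter, 70 mm tall; origin under its centre.

How it is judged:
By the outcome, as a careful person would: the job done as asked, in the order asked, and still so for the second after the job is handed in, with the robot touching nothing.
It also fails if it takes over 64 s, if anything falls off the work surface, if the arm or the gripper's body presses on something with over 40 N, if the wrist force passes 120 N, or if a joint passes its speed limit or range.

## Working session

There is one attempt and no reset: what is moved stays moved. The work goes in short steps, Python scripts to look and compute and a shell command to move; the robot and the scene stay as the last step left them, time stands still between calls to the robot, and variables do not carry over. Pictures are saved under pics/ and viewed, at most 10 in all, crops included, and the job is handed in when it is done.

```bash
mkdir -p pics; ls
python3 - <<'E'
from workcell import monitor, optics
import cv2,json
s=monitor.observe(); print({k:(v if isinstance(v,(int,float)) else [round(float(x),3) for x in v]) for k,v in s.items()})
for c in ("side","top"):
    f=optics.grab_frame(c); cv2.imwrite(f"pics/{c}0.png",f["frame"]); print(c,f["fovy"],f["cx"],f["cy"],f["R"],f["t"])
E
```

```text
pics
{'clock': 0.0, 'qpos': [1.2, 0.522, -0.036, 1.6, 0.021, 1.021, -0.113], 'qd': [0.0, 0.001, -0.001, 0.001, 0.0, 0.001, 0.001], 'joint_efforts': [-0.001, -92.712, 1.98, -36.993, 0.018, 0.008, -0.0], 'position': [0.185, -0.597, 0.231], 'tool_rot': [-3.14, 0.0, 0.301], 'force': [0.389, 0.322, 1.148], 'moment': [-0.023, 0.003, 0.012], 'finger_force': 0.0, 'grip_width': 0.08523560261639498}
side 45.206779656720514 278.9927490142832 220.18177461939757 [[-0.80062749 -0.59916085 -0.00137394]
 [-0.4648566   0.62260722 -0.62949868]
 [ 0.3780264  -0.50335527 -0.77700033]] [0.48417735 0.31961168 1.10830037]
top 54.84384397003227 281.10744854333296 202.0807516850692 [[ 0.02749194 -0.99932326  0.02443809]
 [-0.98485519 -0.03126433 -0.17053676]
 [ 0.17118539 -0.0193796  -0.98504822]] [-0.00528486  0.56845095  1.10181986]
```

View pics/side0.png

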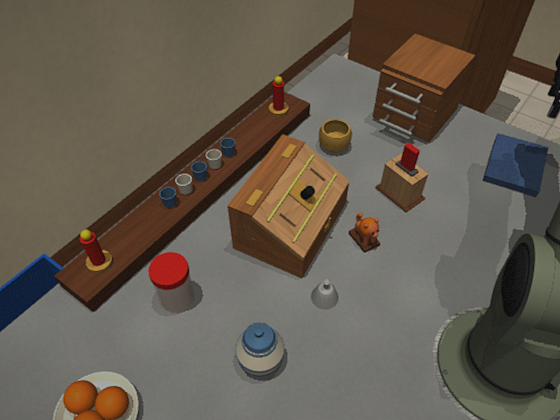

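View pics/top0.png

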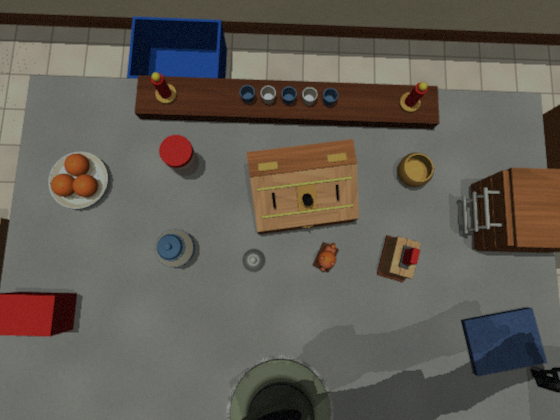

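The stand (with the red feeler, about (405,258) in the top view and (410,158) in the side view) is right of the box. The box is slightly yawed, with slots near (274,200) and (338,192) in top and the lion between them and the robot. I'll fit the models to the masks in both views.

```bash
cat > h.py <<'E'
import numpy as np, cv2
from scipy.optimize import minimize
from scipy.spatial.transform import Rotation as Ro
from workcell import monitor, optics
def proj(f,P):
    P=np.atleast_2d(P); fl=210/np.tan(np.radians(f["fovy"])/2); c=P@np.array(f["R"]).T+np.array(f["t"])
    return np.c_[fl*c[:,0]/c[:,2]+f["cx"], fl*c[:,1]/c[:,2]+f["cy"]]
def boxpts(x,y,z0,z1): return np.array([[a,b,c] for a in(-x/2,x/2) for b in(-y/2,y/2) for c in(z0,z1)])
def place(p,P):  # x,y,yaw
    return P@Ro.from_euler('z',p[2]).as_matrix().T+[p[0],p[1],0]
def render(f,parts):
    m=np.zeros((840,1120),np.uint8)
    for P in parts:
        h=cv2.convexHull(((proj(f,P)+.5)*2*16).astype(np.int32)); cv2.fillConvexPoly(m,h,1,shift=4)
    return cv2.resize(m.astype(np.float32),(560,420),interpolation=cv2.INTER_AREA)
def fit(views,parts,p0,d=(.02,.02,.15)):
    def cost(p):
        s=0
        for f,m in views:
            r=render(f,[place(p,P) for P in parts]); s+=1-np.minimum(r,m).sum()/np.maximum(r,m).sum()
        return s
    sim=[p0]+[np.add(p0,np.eye(3)[i]*d[i]) for i in range(3)]
    r=minimize(cost,p0,method='Nelder-Mead',options=dict(initial_simplex=sim,xatol=1e-5,fatol=1e-5)); return r.x,r.fun
def mask(names,c):
    m=np.zeros((420,560),bool)
    for n in names:
        r=optics.masks_of(n,c)
        if r: print(n,c,round(r[0]["p"],2),[int(v) for v in r[0]["rect"]]); m|=np.array(r[0]["region"])
        else: print(n,c,'none')
    return m.astype(np.float32)
BOX=[np.array([[x,y,z] for y in(-.14,.14) for x,z in((-.1,0),(.1,0),(-.1,.09),(.04,.171),(.1,.171))])]
STAND=[boxpts(.1,.064,0,.1)]
FOOT=[boxpts(.12,.08,0,.01)]
FEEL=[boxpts(.06,.026,.1,.106),boxpts(.04,.018,.106,.176)]
E
cat > m1.py <<'E'
from h import *
F={c:optics.grab_frame(c) for c in("side","top")}
M={}
for c in F:
    for k,n in dict(box=["box","shutter"],feeler=["feeler"],stand=["stand","feeler"]).items(): M[c,k]=mask(n,c)
v=lambda k:[(F[c],M[c,k]) for c in F]
pb,cb=fit(v("box"),BOX,[.62,-.05,.0]); print("box",pb.round(4),cb)
for y0 in(0,1.57):
  ps,cs=fit(v("stand"),STAND+FOOT+FEEL,[.5,-.3,y0]); print("stand",ps.round(4),cs)
  pf,cf=fit(v("feeler"),FEEL,[ps[0],ps[1],y0]); print("feeler",pf.round(4),cf)
  if y0==0 or cs<best[0]: best=(cs,ps,pf)
_,ps,pf=best
np.save("poses.npy",[pb,ps,pf])
ims=[]
for c in F:
    im=F[c]["frame"].copy(); im=cv2.resize(im,None,fx=3,fy=3,interpolation=cv2.INTER_CUBIC)
    def dr(p,P,col):
        q=proj(F[c],place(p,P)); 
        for a in ((q+.5)*3).astype(int): cv2.circle(im,tuple(int(t) for t in a),3,col,-1)
    dr(pb,BOX[0],(255,0,0)); dr(ps,STAND[0],(0,255,0)); dr(pf,FEEL[1],(255,0,255))
    L=np.array([[-.03,y,.13] for y in(-.085,0,.085)]); dr(pb,L,(0,0,255))
    q=proj(F[c],place(pb,L))[1].mean(); a=(proj(F[c],[(pb[0]+ps[0])/2,(pb[1]+ps[1])/2,.1])[0]*3).astype(int)
    ims.append(im[max(a[1]-300,0):a[1]+300,max(a[0]-300,0):a[0]+300])
h=min(i.shape[0] for i in ims); o=np.hstack([i[:h] for i in ims]); s=min(800/o.shape[1],600/h); cv2.imwrite("pics/fit.png",cv2.resize(o,None,fx=s,fy=s))
E
python3 m1.py
```

```text
box side 0.58 [224, 134, 121, 146]
shutter side 0.59 [290, 182, 28, 26]
feeler side 0.74 [396, 144, 20, 31]
stand side 0.81 [375, 155, 51, 53]
feeler side 0.74 [396, 144, 20, 31]
box top 0.77 [249, 140, 110, 90]
shutter top 0.82 [296, 181, 18, 31]
feeler top 0.66 [398, 245, 19, 23]
stand top 0.97 [377, 236, 43, 44]
feeler top 0.66 [398, 245, 19, 23]
box [ 0.6005 -0.0454  0.1563] 0.035628437995910645
stand [ 0.4221 -0.3215 -0.2404] 0.18852108716964722
feeler [ 0.4207 -0.3221 -0.2842] 0.27616792917251587
stand [ 0.4213 -0.3225  2.8632] 0.18731266260147095
feeler [ 0.4206 -0.3223 -0.3019] 0.27592718601226807
```

View pics/fit.png

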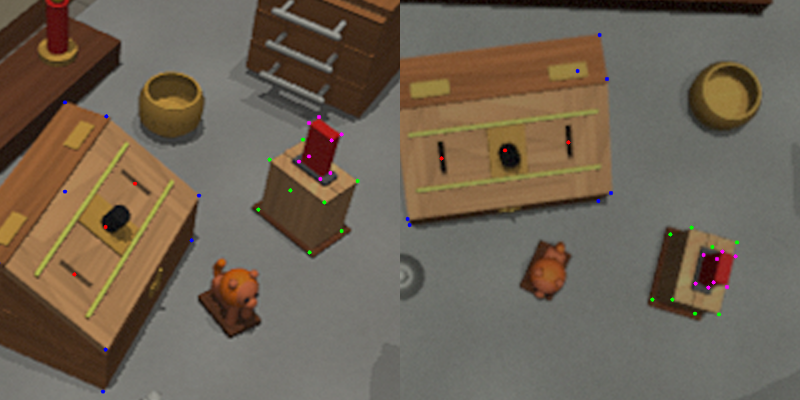

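```bash
cat >> h.py <<'E'
def rpy(r,p,y): return Ro.from_euler('xyz',[r,p,y])
def delta(pos,rot):
    s=monitor.observe(); R=Ro.from_euler('xyz',s["tool_rot"])
    d=(R.inv().apply(np.array(pos)-s["position"])*100); w=(R.inv()*rot).as_rotvec()
    print("pos",np.round(s["position"],4),"rpy",np.round(s["tool_rot"],3)); print("shift first (cm):",d.round(2)," then turn:",w.round(3))
    print("or turn first, then shift:",(rot.inv().apply(np.array(pos)-s["position"])*100).round(2))
E
python3 - <<'E'
from h import *
delta([.4207,-.322,.33],rpy(np.pi,0,-.285))
E
```

```text
pos [ 0.1852 -0.5969  0.2313] rpy [3.142 0.    0.301]
shift first (cm): [ 30.64 -19.28  -9.87]  then turn: [ 0.    -0.     0.586]
or turn first, then shift: [ 14.87 -33.01  -9.87]
```

```bash
python3 -m handwheel '[{"dz":-4.9},{"dz":-4.9},{"dx":3.8,"dy":-2.4},{"dx":3.8,"dy":-2.4},{"dx":3.8,"dy":-2.4},{"dx":3.8,"dy":-2.4},{"dx":3.8,"dy":-2.4},{"dx":3.8,"dy":-2.4}]' && python3 -m handwheel '[{"dx":3.8,"dy":-2.4},{"dx":4.0,"dy":-2.4},{"wz":0.147},{"wz":0.147},{"wz":0.147},{"wz":0.147},{}]'
python3 - <<'E'
from h import *
delta([.4207,-.322,.33],rpy(np.pi,0,-.285))
f=optics.grab_frame("wrist"); cv2.imwrite("pics/w1.png",f["frame"])
s=monitor.observe(); R=Ro.from_euler('xyz',s["tool_rot"]).as_matrix()
cR=np.array(f["R"]); print("cam pos in tool",R.T@(-cR.T@np.array(f["t"])-s["position"]),"\ncam axes in tool\n",R.T@cR.T, f["fovy"]); print(np.round(s["qpos"],2))
m=mask(["feeler"],"wrist")
if m.any():
    pf=np.load("poses.npy")[2]; print(fit([(f,m)],FEEL,pf,(.005,.005,.05)))
E
```

```text
pos [ 0.1852 -0.5969  0.2313] rpy [3.142 0.    0.301]
shift first (cm): [ 30.64 -19.28  -9.87]  then turn: [ 0.    -0.     0.586]
or turn first, then shift: [ 14.87 -33.01  -9.87]
cam pos in tool [ 0.06542493  0.00099919 -0.14256645] 
cam axes in tool
 [[-8.54934584e-04 -9.65871854e-01 -2.59018979e-01]
 [ 9.99996521e-01 -1.47214007e-03  2.18890158e-03]
 [-2.49551065e-03 -2.59016206e-01  9.65869752e-01]] 67.17293706982092
[ 1.2   0.52 -0.04  1.6   0.02  1.02 -0.11]
feeler wrist noneschema error: expected keys dx, dy, dz, wx, wy, wz, claw
```

View pics/w1.png

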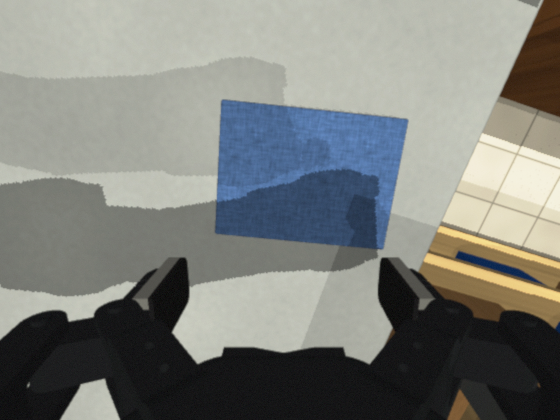

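The wrist view shows only the blue cloth and the fingertips at about (170,270) and (395,270). The arm has not moved, because each row needs all seven keys.

```bash
cat > look.py <<'E'
from h import *
delta([.4207,-.322,.33],rpy(np.pi,0,-.285))
f=optics.grab_frame("wrist"); cv2.imwrite("pics/w2.png",f["frame"]); s=monitor.observe(); print(s["clock"],np.round(s["qpos"],2),np.round(s["force"],1))
m=mask(["feeler"],"wrist")
if m.any():
    pf=np.load("poses.npy")[2]; print(fit([(f,m)],FEEL,pf,(.005,.005,.05)))
E
python3 -m handwheel '[{"dx":0,"dy":0,"dz":-4.9,"wx":0,"wy":0,"wz":0,"claw":100},{"dx":0,"dy":0,"dz":-4.9,"wx":0,"wy":0,"wz":0,"claw":100},{"dx":3.8,"dy":-2.4,"dz":0,"wx":0,"wy":0,"wz":0,"claw":100},{"dx":3.8,"dy":-2.4,"dz":0,"wx":0,"wy":0,"wz":0,"claw":100},{"dx":3.8,"dy":-2.4,"dz":0,"wx":0,"wy":0,"wz":0,"claw":100},{"dx":3.8,"dy":-2.4,"dz":0,"wx":0,"wy":0,"wz":0,"claw":100},{"dx":3.8,"dy":-2.4,"dz":0,"wx":0,"wy":0,"wz":0,"claw":100},{"dx":3.8,"dy":-2.4,"dz":0,"wx":0,"wy":0,"wz":0,"claw":100}]' && python3 -m handwheel '[{"dx":3.8,"dy":-2.4,"dz":0,"wx":0,"wy":0,"wz":0,"claw":100},{"dx":4.0,"dy":-2.4,"dz":0,"wx":0,"wy":0,"wz":0,"claw":100},{"dx":0,"dy":0,"dz":0,"wx":0,"wy":0,"wz":0.147,"claw":100},{"dx":0,"dy":0,"dz":0,"wx":0,"wy":0,"wz":0.147,"claw":100},{"dx":0,"dy":0,"dz":0,"wx":0,"wy":0,"wz":0.147,"claw":100},{"dx":0,"dy":0,"dz":0,"wx":0,"wy":0,"wz":0.147,"claw":100},{"dx":0,"dy":0,"dz":0,"wx":0,"wy":0,"wz":0,"claw":100}]'; python3 look.py
```

```text
clock: 1.8
position: [0.3611, -0.3907, 0.3295]
tool_rot: [3.141, -0.0, 0.301]
force: [0.8, -1.4, -0.0]
grip_width: 0.085
finger_force: 0.0
clock: 2.68
position: [0.4206, -0.3228, 0.3294]
tool_rot: [3.141, -0.0, -0.286]
force: [-0.2, -0.5, 0.6]
grip_width: 0.0854
finger_force: 0.0
pos [ 0.4206 -0.3228  0.3294] rpy [ 3.141 -0.    -0.286]
shift first (cm): [-0.01 -0.08 -0.06]  then turn: [ 0.    -0.    -0.001]
or turn first, then shift: [-0.01 -0.08 -0.06]
2.725 [ 0.61  0.28 -0.09  1.72  0.03  1.15 -1.34] [-0.4 -0.1 -0.4]
feeler wrist 0.69 [271, 158, 22, 56]
(array([ 0.42281059, -0.3236871 , -0.27518387]), np.float64(0.051792800426483154))
```

```bash
python3 -m handwheel '[{"dx":0.19,"dy":0,"dz":4.2,"wx":0,"wy":0,"wz":-0.009,"claw":100},{"dx":0,"dy":0,"dz":4.2,"wx":0,"wy":0,"wz":0,"claw":100},{"dx":0,"dy":0,"dz":4.2,"wx":0,"wy":0,"wz":0,"claw":100},{"dx":0,"dy":0,"dz":4.2,"wx":0,"wy":0,"wz":0,"claw":100},{"dx":0,"dy":0,"dz":4.1,"wx":0,"wy":0,"wz":0,"claw":100},{"dx":0,"dy":0,"dz":0,"wx":0,"wy":0,"wz":0,"claw":50},{"dx":0,"dy":0,"dz":0,"wx":0,"wy":0,"wz":0,"claw":0},{"dx":0,"dy":0,"dz":0,"wx":0,"wy":0,"wz":0,"claw":0}]' 60 && python3 -m handwheel '[{"dx":0,"dy":0,"dz":0,"wx":0,"wy":0,"wz":0,"claw":0},{"dx":0,"dy":0,"dz":0,"wx":0,"wy":0,"wz":0,"claw":0},{"dx":0,"dy":0,"dz":0,"wx":0,"wy":0,"wz":0,"claw":0},{"dx":0,"dy":0,"dz":0,"wx":0,"wy":0,"wz":0,"claw":0}]'
```

```text
clock: 3.78
position: [0.4231, -0.324, 0.1219]
tool_rot: [3.141, -0.002, -0.278]
force: [-0.4, -0.1, 0.2]
grip_width: 0.032
finger_force: 0.0
clock: 4.28
position: [0.4229, -0.3239, 0.1216]
tool_rot: [3.141, -0.002, -0.278]
force: [-1.7, 1.3, 10.7]
grip_width: 0.0171
finger_force: 60.3
```

```bash
python3 -m handwheel '[{"dx":0,"dy":0,"dz":-2,"wx":0,"wy":0,"wz":0,"claw":0},{"dx":0,"dy":0,"dz":-3,"wx":0,"wy":0,"wz":0,"claw":0},{"dx":0,"dy":0,"dz":-4,"wx":0,"wy":0,"wz":0,"claw":0},{"dx":0,"dy":0,"dz":-4,"wx":0,"wy":0,"wz":0,"claw":0},{"dx":0,"dy":0,"dz":-3,"wx":0,"wy":0,"wz":0,"claw":0},{"dx":0,"dy":0,"dz":-2,"wx":0,"wy":0,"wz":0,"claw":0},{"dx":0,"dy":0,"dz":0,"wx":0,"wy":0,"wz":0,"claw":0}]'
cat > h2.py <<'E'
from h import *
pb=np.load("poses.npy")[0]
def lid(side, h, up=0, b=None):
    b=pb if b is None else b
    """TCP target with feeler tip h m above (along normal) slot mouth; feeler origin OZ ahead of TCP"""
    n=np.array([-.5,0,3**.5/2]); u=np.array([3**.5/2,0,.5])
    p=np.array([-.1+.04/np.tan(np.pi/6),side*.085,.13])+n*h+u*up
    return place(b,p[None])[0], Ro.from_euler('z',b[2])*Ro.from_matrix(np.c_[u,[0,-1,0],-n])
OZ=.0216
E
python3 - <<'E'
from h2 import *
s=monitor.observe(); T=Ro.from_euler('xyz',s["tool_rot"]); 
# measure feeler in hand: fit x,y offset, yaw in tool frame with 3 cams
def handfit():
    V=[]
    for c in("side","top","wrist"):
        f=optics.grab_frame(c); m=mask(["feeler"],c)
        if c=="wrist": cv2.imwrite("pics/w3.png",f["frame"])
        if m.any(): V.append((f,m))
    return V
V=handfit()
q=proj(V[-1][0], s["position"]+T.apply([[0,0,OZ],[0,0,OZ+.09],[0.02,0,OZ+.09],[-.02,0,OZ+.09]])); print(q.round(1))
p,R=lid(-1,.09+OZ+.08); print("above right slot",p,R.as_euler('xyz')); delta(p,R)
p,R=lid(1,.09+OZ+.08); print("left",p)
E
```

```text
clock: 5.15
position: [0.4227, -0.3237, 0.3018]
tool_rot: [3.141, -0.003, -0.278]
force: [-0.1, 0.4, -2.7]
grip_width: 0.0173
finger_force: 58.9
feeler side 0.82 [408, 87, 26, 59]
feeler top 0.73 [413, 249, 34, 20]
feeler wrist none
[[431.8 253.3]
 [417.5 254.9]
 [419.5 247.1]
 [415.5 262.7]]
above right slot [ 0.48874103 -0.14905131  0.29593047] [ 3.14159265 -0.52359878  0.15629975]
pos [ 0.4221 -0.3233  0.2995] rpy [-3.141e+00  1.000e-03 -2.780e-01]
shift first (cm): [  1.62 -18.58   0.36]  then turn: [ 0.113  0.516 -0.425]
or turn first, then shift: [  7.87 -16.17   4.96]
left [0.46227813 0.01887639 0.29593047]
```

View pics/w3.png

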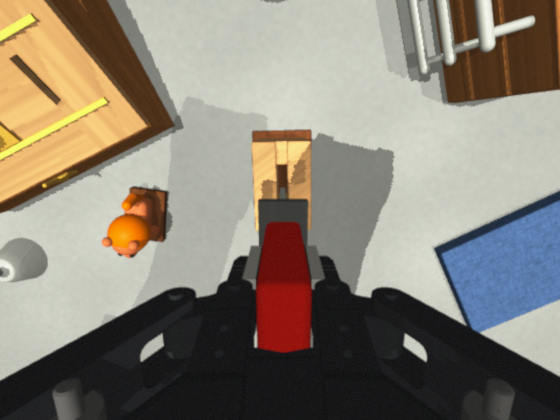

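The feeler hangs straight in the grip (flange edge at row 200, columns 260–307), and the right slot shows at (35,80). I'm moving above the right slot with the lid's tilt.

```bash
python3 -m handwheel '[{"dx":0.4,"dy":-4.65,"dz":0,"wx":0,"wy":0,"wz":0,"claw":0},{"dx":0.4,"dy":-4.65,"dz":0,"wx":0,"wy":0,"wz":0,"claw":0},{"dx":0.4,"dy":-4.65,"dz":0,"wx":0,"wy":0,"wz":0,"claw":0},{"dx":0.4,"dy":-4.65,"dz":0.3,"wx":0,"wy":0,"wz":0,"claw":0},{"dx":0,"dy":0,"dz":0,"wx":0.0226,"wy":0.1032,"wz":-0.085,"claw":0},{"dx":0,"dy":0,"dz":0,"wx":0.0226,"wy":0.1032,"wz":-0.085,"claw":0},{"dx":0,"dy":0,"dz":0,"wx":0.0226,"wy":0.1032,"wz":-0.085,"claw":0},{"dx":0,"dy":0,"dz":0,"wx":0.0226,"wy":0.1032,"wz":-0.085,"claw":0}]' && python3 -m handwheel '[{"dx":0,"dy":0,"dz":0,"wx":0.0226,"wy":0.1032,"wz":-0.085,"claw":0},{"dx":0,"dy":0,"dz":0,"wx":0,"wy":0,"wz":0,"claw":0},{"dx":0,"dy":0,"dz":0,"wx":0,"wy":0,"wz":0,"claw":0}]'
cat > l4.py <<'E'
import sys
from h2 import *
p,R=lid(-1,.09+OZ+.08); delta(p,R)
s=monitor.observe(); T=Ro.from_euler('xyz',s["tool_rot"]); print(np.round(s["qpos"],2),s["clock"])
f=optics.grab_frame("wrist"); im=cv2.resize(f["frame"],(800,600),interpolation=cv2.INTER_CUBIC)
def dr(P,col):
    for a in (proj(f,P)+.5)*800/560-.5: cv2.circle(im,tuple(int(round(t)) for t in a),3,col,-1)
n=np.array([-.5,0,3**.5/2]); u=np.array([3**.5/2,0,.5])
for sd in(-1,1):
    c=np.array([-.1+.04*3**.5,sd*.085,.13])
    C=[c+u*a+np.array([0,b,0]) for a in(-.024,.024) for b in(-.004,.004)]
    dr(place(pb,np.array(C)),(0,0,255))
dr(place(pb,BOX[0]),(255,0,0))
dr(s["position"]+T.apply([[x,y,OZ-.006] for x in(-.03,.03) for y in(-.013,.013)]),(0,255,0))
dr(s["position"]+T.apply([[x,0,OZ+.09] for x in(-.017,.017)]),(255,0,255))
cv2.imwrite("pics/%s.png"%sys.argv[1],im)
E
python3 l4.py w4
```

```text
clock: 6.45
position: [0.4886, -0.1489, 0.2971]
tool_rot: [-3.124, -0.423, 0.066]
force: [0.3, 0.7, -3.2]
grip_width: 0.0174
finger_force: 59.4
clock: 6.82
position: [0.4892, -0.1476, 0.2971]
tool_rot: [-3.13, -0.498, 0.132]
force: [-0.0, 0.4, -2.3]
grip_width: 0.0171
finger_force: 59.4
pos [ 0.4892 -0.1476  0.2971] rpy [-3.13  -0.498  0.132]
shift first (cm): [-0.11  0.14  0.07]  then turn: [ 0.     0.025 -0.022]
or turn first, then shift: [-0.12  0.14  0.07]
[ 0.63  0.09 -0.33  2.15 -0.41  0.48 -0.81] 6.825
```

View pics/w4.png

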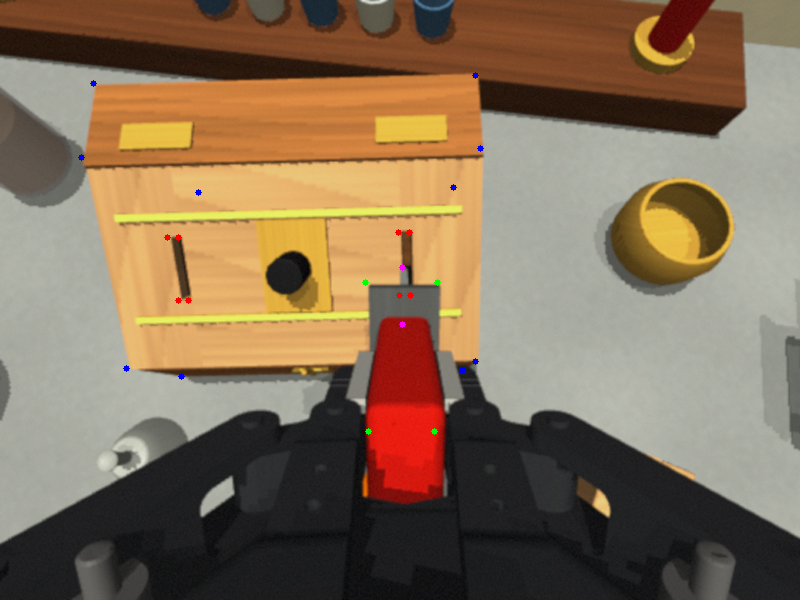

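The predicted slot corners (red) lie about 3 px left of the true slots (402–411 at row 232). The flange prediction (green) is off the same way, so this is mostly camera bias. I'm correcting by the relative offset and going closer.

```bash
python3 -m handwheel '[{"dx":0,"dy":0,"dz":0,"wx":0,"wy":0.025,"wz":-0.022,"claw":0},{"dx":0,"dy":0.2,"dz":2,"wx":0,"wy":0,"wz":0,"claw":0},{"dx":0,"dy":0,"dz":2,"wx":0,"wy":0,"wz":0,"claw":0},{"dx":0,"dy":0,"dz":2,"wx":0,"wy":0,"wz":0,"claw":0},{"dx":0,"dy":0,"dz":0,"wx":0,"wy":0,"wz":0,"claw":0},{"dx":0,"dy":0,"dz":0,"wx":0,"wy":0,"wz":0,"claw":0}]'
sed -i 's/OZ+.08)/OZ+.02)/' l4.py
cat >> l4.py <<'E'
np.save("pics/w.npy",f["frame"])
z=f["frame"]; a=proj(f,s["position"]+T.apply([0,0,OZ+.07]))[0].astype(int); print(a)
cv2.imwrite("pics/%sz.png"%sys.argv[1],cv2.resize(im[int(a[1]*1.43)-150:int(a[1]*1.43)+50,int(a[0]*1.43)-130:int(a[0]*1.43)+130],None,fx=3,fy=3,interpolation=cv2.INTER_CUBIC))
E
python3 l4.py w5
```

```text
clock: 7.62
position: [0.5192, -0.1446, 0.2457]
tool_rot: [3.14, -0.525, 0.16]
force: [0.3, -0.7, -2.1]
grip_width: 0.0174
finger_force: 59.3
pos [ 0.5192 -0.1446  0.2457] rpy [ 3.14  -0.525  0.16 ]
shift first (cm): [-0.15 -0.03  0.11]  then turn: [-0.    -0.001  0.003]
or turn first, then shift: [-0.15 -0.03  0.11]
[ 0.61  0.22 -0.36  2.18 -0.47  0.31 -0.72] 7.625
[281 213]
```

View pics/w5z.png

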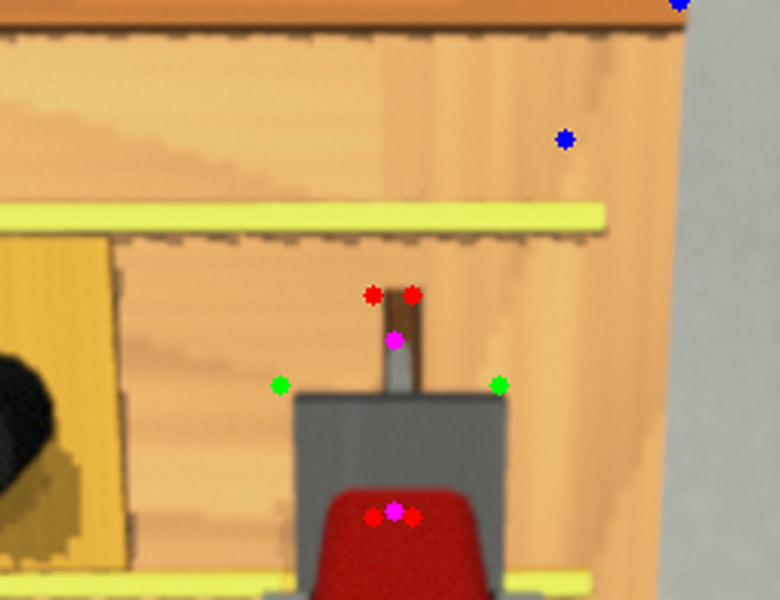

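In the crop the slot is at columns 386–421 (centre about 403) and the blade tip about 398, so the blade needs roughly 0.7 mm to the right; along the slope it is fine. Going in gently.

```bash
python3 -m handwheel '[{"dx":0,"dy":0.07,"dz":1,"wx":0,"wy":0,"wz":-0.003,"claw":0},{"dx":0,"dy":0,"dz":0.6,"wx":0,"wy":0,"wz":0,"claw":0},{"dx":0,"dy":0,"dz":0.4,"wx":0,"wy":0,"wz":0,"claw":0},{"dx":0,"dy":0,"dz":0.4,"wx":0,"wy":0,"wz":0,"claw":0},{"dx":0,"dy":0,"dz":0.3,"wx":0,"wy":0,"wz":0,"claw":0},{"dx":0,"dy":0,"dz":0.3,"wx":0,"wy":0,"wz":0,"claw":0},{"dx":0,"dy":0,"dz":0,"wx":0,"wy":0,"wz":0,"claw":0}]'
python3 - <<'E'
from h2 import *
p,R=lid(-1,.09+OZ); delta(p,R); s=monitor.observe(); print(Ro.from_euler('xyz',s["tool_rot"]).inv().apply(s["force"]).round(1), np.round(s["moment"],2))
E
```

```text
clock: 8.55
position: [0.534, -0.1431, 0.219]
tool_rot: [3.138, -0.525, 0.164]
force: [0.1, -0.9, -2.1]
grip_width: 0.0176
finger_force: 59.4
pos [ 0.534  -0.1431  0.219 ] rpy [ 3.138 -0.525  0.164]
shift first (cm): [-0.1  -0.12 -0.94]  then turn: [-0.    -0.001  0.006]
or turn first, then shift: [-0.1  -0.12 -0.94]
[-1.1  0.9  1.8] [-0.12  0.77 -0.03]
```

```bash
python3 -m handwheel '[{"dx":0,"dy":0,"dz":0.5,"wx":0,"wy":0,"wz":0.006,"claw":0},{"dx":0,"dy":0,"dz":0.5,"wx":0,"wy":0,"wz":0,"claw":0},{"dx":0,"dy":0,"dz":0.5,"wx":0,"wy":0,"wz":0,"claw":0},{"dx":0,"dy":0,"dz":0.5,"wx":0,"wy":0,"wz":0,"claw":0},{"dx":0,"dy":0,"dz":0.4,"wx":0,"wy":0,"wz":0,"claw":0},{"dx":0,"dy":0,"dz":0.2,"wx":0,"wy":0,"wz":0,"claw":0},{"dx":0,"dy":0,"dz":0,"wx":0,"wy":0,"wz":0,"claw":0}]'
cat > c.py <<'E'
from h2 import *
import sys
p,R=lid(int(sys.argv[1]),.09+OZ); delta(p,R); s=monitor.observe(); print("tool force",Ro.from_euler('xyz',s["tool_rot"]).inv().apply(s["force"]).round(1), np.round(s["moment"],2))
E
python3 c.py -1
```

```text
clock: 9.43
position: [0.5469, -0.1411, 0.1966]
tool_rot: [3.142, -0.525, 0.157]
force: [0.0, -0.2, -1.4]
grip_width: 0.0173
finger_force: 59.4
pos [ 0.5469 -0.1411  0.1966] rpy [ 3.142 -0.525  0.157]
shift first (cm): [-0.11 -0.12 -3.54]  then turn: [-0.    -0.001  0.   ]
or turn first, then shift: [-0.11 -0.12 -3.54]
tool force [-0.7  0.2  1.2] [-0.12  0.76  0.  ]
```

35 mm in, no force. Now small steps past 40 mm.

```bash
python3 -m handwheel '[{"dx":0,"dy":0,"dz":0.2,"wx":0,"wy":0,"wz":0,"claw":0},{"dx":0,"dy":0,"dz":0.2,"wx":0,"wy":0,"wz":0,"claw":0},{"dx":0,"dy":0,"dz":0.1,"wx":0,"wy":0,"wz":0,"claw":0}]'; python3 -m handwheel '[{"dx":0,"dy":0,"dz":0.1,"wx":0,"wy":0,"wz":0,"claw":0},{"dx":0,"dy":0,"dz":0.1,"wx":0,"wy":0,"wz":0,"claw":0}]';  python3 c.py -1
```

```text
clock: 9.8
position: [0.5494, -0.1407, 0.1923]
tool_rot: [3.141, -0.525, 0.157]
force: [-0.4, -0.2, -1.9]
grip_width: 0.0176
finger_force: 59.4
clock: 10.05
position: [0.5504, -0.1406, 0.1906]
tool_rot: [3.141, -0.525, 0.157]
force: [-1.3, 0.1, -1.5]
grip_width: 0.0174
finger_force: 59.4
pos [ 0.5504 -0.1406  0.1906] rpy [ 3.141 -0.525  0.157]
shift first (cm): [-0.11 -0.12 -4.23]  then turn: [-0.    -0.001  0.   ]
or turn first, then shift: [-0.12 -0.12 -4.23]
tool force [-1.8 -0.3  0.6] [-0.11  0.75 -0.  ]
```

```bash
python3 -m handwheel '[{"dx":0,"dy":0,"dz":0.1,"wx":0,"wy":0,"wz":0,"claw":0},{"dx":0,"dy":0,"dz":0.1,"wx":0,"wy":0,"wz":0,"claw":0},{"dx":0,"dy":0,"dz":0,"wx":0,"wy":0,"wz":0,"claw":0}]'; python3 c.py -1; python3 -m handwheel '[{"dx":0,"dy":0,"dz":0.1,"wx":0,"wy":0,"wz":0,"claw":0},{"dx":0,"dy":0,"dz":0.1,"wx":0,"wy":0,"wz":0,"claw":0},{"dx":0,"dy":0,"dz":0,"wx":0,"wy":0,"wz":0,"claw":0}]'; python3 c.py -1
```

```text
clock: 10.42
position: [0.5513, -0.1404, 0.1888]
tool_rot: [3.141, -0.525, 0.157]
force: [0.0, -0.5, -1.5]
grip_width: 0.0174
finger_force: 59.4
pos [ 0.5513 -0.1404  0.1888] rpy [ 3.141 -0.525  0.157]
shift first (cm): [-0.11 -0.12 -4.43]  then turn: [-0.    -0.001  0.   ]
or turn first, then shift: [-0.12 -0.12 -4.43]
tool force [-0.8  0.5  1.3] [-0.12  0.76 -0.  ]
clock: 10.8
position: [0.5523, -0.1402, 0.1871]
tool_rot: [3.142, -0.525, 0.157]
force: [0.7, 0.1, -1.1]
grip_width: 0.0177
finger_force: 59.4
pos [ 0.5523 -0.1402  0.1871] rpy [ 3.142 -0.525  0.157]
shift first (cm): [-0.11 -0.11 -4.63]  then turn: [-0.    -0.001  0.   ]
or turn first, then shift: [-0.12 -0.11 -4.63]
tool force [ 0.1 -0.   1.3] [-0.1   0.76  0.03]
```

No stop at 46 mm, so the right slot appears clear. Continuing in.

```bash
python3 -m handwheel '[{"dx":0,"dy":0,"dz":0.2,"wx":0,"wy":0,"wz":0,"claw":0},{"dx":0,"dy":0,"dz":0.2,"wx":0,"wy":0,"wz":0,"claw":0},{"dx":0,"dy":0,"dz":0.2,"wx":0,"wy":0,"wz":0,"claw":0},{"dx":0,"dy":0,"dz":0.2,"wx":0,"wy":0,"wz":0,"claw":0}]'; python3 c.py -1; python3 -m handwheel '[{"dx":0,"dy":0,"dz":0.4,"wx":0,"wy":0,"wz":0,"claw":0},{"dx":0,"dy":0,"dz":0.4,"wx":0,"wy":0,"wz":0,"claw":0},{"dx":0,"dy":0,"dz":0.4,"wx":0,"wy":0,"wz":0,"claw":0},{"dx":0,"dy":0,"dz":0.4,"wx":0,"wy":0,"wz":0,"claw":0},{"dx":0,"dy":0,"dz":0,"wx":0,"wy":0,"wz":0,"claw":0}]'; python3 c.py -1
```

```text
clock: 11.3
position: [0.5563, -0.1396, 0.1802]
tool_rot: [3.141, -0.525, 0.157]
force: [-0.2, -1.0, -2.2]
grip_width: 0.0176
finger_force: 59.4
pos [ 0.5563 -0.1396  0.1802] rpy [ 3.141 -0.525  0.157]
shift first (cm): [-0.11 -0.12 -5.43]  then turn: [-0.    -0.001  0.   ]
or turn first, then shift: [-0.12 -0.12 -5.43]
tool force [-1.4  1.   1.8] [-0.11  0.79 -0.  ]
clock: 11.92
position: [0.5642, -0.1382, 0.1662]
tool_rot: [-3.142, -0.525, 0.157]
force: [0.5, 0.5, -1.7]
grip_width: 0.0172
finger_force: 59.4
pos [ 0.5642 -0.1382  0.1662] rpy [-3.142 -0.525  0.157]
shift first (cm): [-0.11 -0.11 -7.05]  then turn: [-0.    -0.001  0.   ]
or turn first, then shift: [-0.11 -0.1  -7.05]
tool force [-0.4 -0.4  1.7] [-0.11  0.75  0.  ]
```

```bash
python3 -m handwheel '[{"dx":0,"dy":0,"dz":0.4,"wx":0,"wy":0,"wz":0,"claw":0},{"dx":0,"dy":0,"dz":0.4,"wx":0,"wy":0,"wz":0,"claw":0},{"dx":0,"dy":0,"dz":0.4,"wx":0,"wy":0,"wz":0,"claw":0},{"dx":0,"dy":0,"dz":0.2,"wx":0,"wy":0,"wz":0,"claw":0},{"dx":0,"dy":0,"dz":0.2,"wx":0,"wy":0,"wz":0,"claw":0},{"dx":0,"dy":0,"dz":0,"wx":0,"wy":0,"wz":0,"claw":0}]'; python3 c.py -1; python3 -m handwheel '[{"dx":0,"dy":0,"dz":0.1,"wx":0,"wy":0,"wz":0,"claw":0},{"dx":0,"dy":0,"dz":0.1,"wx":0,"wy":0,"wz":0,"claw":0},{"dx":0,"dy":0,"dz":0,"wx":0,"wy":0,"wz":0,"claw":0}]'; python3 c.py -1
```

```text
clock: 12.68
position: [0.5723, -0.1374, 0.1531]
tool_rot: [-3.141, -0.524, 0.157]
force: [-0.3, -0.7, -2.6]
grip_width: 0.0174
finger_force: 59.4
pos [ 0.5723 -0.1374  0.1531] rpy [-3.141 -0.524  0.157]
shift first (cm): [-0.16 -0.16 -8.59]  then turn: [-0.001 -0.001  0.   ]
or turn first, then shift: [-0.17 -0.15 -8.59]
tool force [-1.6  0.6  2.1] [-0.13  0.79 -0.01]
clock: 13.05
position: [0.5735, -0.1374, 0.1519]
tool_rot: [-3.141, -0.523, 0.157]
force: [0.9, -0.7, -3.2]
grip_width: 0.0172
finger_force: 59.4
pos [ 0.5735 -0.1374  0.1519] rpy [-3.141 -0.523  0.157]
shift first (cm): [-0.21 -0.18 -8.75]  then turn: [-0.001  0.     0.   ]
or turn first, then shift: [-0.21 -0.17 -8.75]
tool force [-0.9  0.8  3.1] [-0.19  0.77  0.01]
```

```bash
python3 -c "
from h import *
print(np.round(monitor.observe()['qpos'],3))"
```

```text
[ 0.324  0.442 -0.1    2.166 -1.263  0.162  0.05 ]
```

Joints 5 and 6 are at their limits here, with about 3 mm left to go. The blade is clear, so I'll back off slightly, release and let it slide home, then check.

```bash
python3 -m handwheel '[{"dx":-0.05,"dy":0,"dz":-0.1,"wx":0,"wy":0,"wz":0,"claw":0},{"dx":0,"dy":0,"dz":0,"wx":0,"wy":0,"wz":0,"claw":30},{"dx":0,"dy":0,"dz":0,"wx":0,"wy":0,"wz":0,"claw":45},{"dx":0,"dy":0,"dz":0,"wx":0,"wy":0,"wz":0,"claw":45},{"dx":0,"dy":0,"dz":0,"wx":0,"wy":0,"wz":0,"claw":45},{"dx":0,"dy":0,"dz":0,"wx":0,"wy":0,"wz":0,"claw":45}]'; python3 -m handwheel '[{"dx":0,"dy":0,"dz":-1,"wx":0,"wy":0,"wz":0,"claw":45},{"dx":0,"dy":0,"dz":-2,"wx":0,"wy":0,"wz":0,"claw":45},{"dx":0,"dy":0,"dz":-3,"wx":0,"wy":0,"wz":0,"claw":45},{"dx":0,"dy":0,"dz":-3,"wx":0,"wy":0,"wz":0,"claw":45},{"dx":0,"dy":0,"dz":-3,"wx":0,"wy":0,"wz":0,"claw":45},{"dx":0,"dy":0,"dz":0,"wx":0,"wy":0,"wz":0,"claw":45}]'
cat > l6.py <<'E'
import sys
from h2 import *
print(np.round(monitor.observe()['qpos'],3)); ims=[]
n=np.array([-.5,0,3**.5/2]); u=np.array([3**.5/2,0,.5]); c=np.array([-.1+.04*3**.5,-.085,.13])
H=[place(pb,np.array([c+u*a+np.array([0,b,0])+n*h for a in(-.02,.02) for b in(-.009,.009) for h in(.006,.076)])),place(pb,np.array([c+u*a+np.array([0,b,0])+n*h for a in(-.03,.03) for b in(-.013,.013) for h in(.0,.006)]))]
for cam in("side","wrist"):
    f=optics.grab_frame(cam); im=cv2.resize(f["frame"],None,fx=4,fy=4,interpolation=cv2.INTER_CUBIC)
    for P,col in zip(H,((255,0,0),(0,255,0))):
        for a in (proj(f,P)+.5)*4-.5: cv2.circle(im,tuple(int(round(t)) for t in a),4,col,-1)
    a=(proj(f,place(pb,(c+n*.03+[0,.04,0])[None]))[0]*4).astype(int); k=230 if cam=="side" else 400
    a=np.clip(a,k,[2240-k,1680-k]); ims.append(cv2.resize(im[a[1]-k:a[1]+k,a[0]-k:a[0]+k],(400,400)))
    m=mask(["feeler","shutter"],cam)
cv2.imwrite("pics/%s.png"%sys.argv[1],np.hstack(ims))
E
python3 l6.py r6
```

```text
clock: 13.8
position: [0.5726, -0.1376, 0.1525]
tool_rot: [-3.141, -0.523, 0.157]
force: [-0.1, -0.7, 0.4]
grip_width: 0.0382
finger_force: 0.0
clock: 14.55
position: [0.5135, -0.1472, 0.2583]
tool_rot: [3.141, -0.526, 0.157]
force: [0.5, 0.6, -0.4]
grip_width: 0.0389
finger_force: 0.0
[ 0.028  0.178  0.317  2.203 -0.808  0.408 -0.393]
feeler side 0.76 [309, 155, 29, 28]
shutter side 0.89 [291, 180, 27, 33]
feeler wrist 0.81 [271, 171, 32, 85]
shutter wrist 0.59 [163, 162, 58, 73]
```

View pics/r6.png

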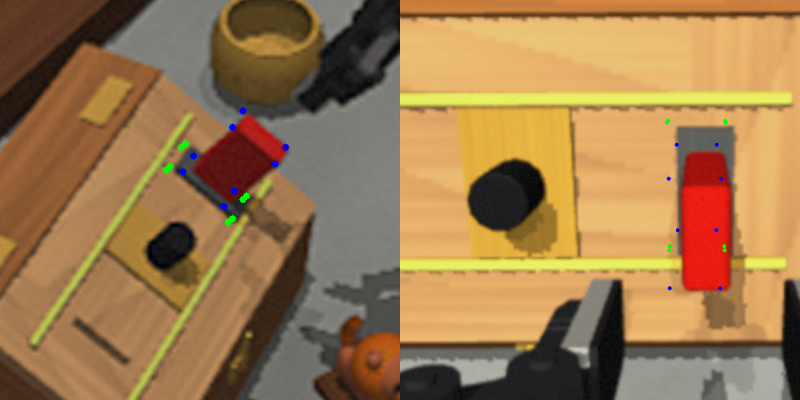

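The feeler stands in the right slot with its flange on or very near the lid, and the projected model agrees within about 2 mm; the left slot is open at (100,340). To be sure it is home, I'll press the handle's top lightly with closed fingers.

```bash
cat > c2.py <<'E'
from h2 import *
p,R=lid(-1,.076); delta(p,R); s=monitor.observe(); print("tool force",Ro.from_euler('xyz',s["tool_rot"]).inv().apply(s["force"]).round(1),np.round(s['qpos'],2))
E
python3 -m handwheel '[{"dx":0,"dy":0,"dz":0,"wx":0,"wy":0,"wz":0,"claw":0},{"dx":0,"dy":0,"dz":0,"wx":0,"wy":0,"wz":0,"claw":0},{"dx":0,"dy":0,"dz":0,"wx":0,"wy":0,"wz":0,"claw":0},{"dx":0,"dy":0,"dz":0,"wx":0,"wy":0,"wz":0,"claw":0}]'; python3 c2.py
```

```text
clock: 15.35
position: [0.5133, -0.147, 0.2565]
tool_rot: [-3.141, -0.523, 0.157]
force: [-0.2, -0.0, -0.0]
grip_width: -0.0
finger_force: 0.0
pos [ 0.5133 -0.147   0.2565] rpy [-3.141 -0.523  0.157]
shift first (cm): [-0.16 -0.18  6.91]  then turn: [-0.001  0.     0.   ]
or turn first, then shift: [-0.16 -0.18  6.91]
tool force [-0.2 -0.  -0.1] [ 0.03  0.18  0.32  2.2  -0.81  0.41 -0.39]
```

```bash
python3 -m handwheel '[{"dx":-0.2,"dy":0,"dz":2,"wx":0,"wy":0,"wz":0,"claw":0},{"dx":0,"dy":0,"dz":2,"wx":0,"wy":0,"wz":0,"claw":0},{"dx":0,"dy":0,"dz":1.5,"wx":0,"wy":0,"wz":0,"claw":0},{"dx":0,"dy":0,"dz":0.5,"wx":0,"wy":0,"wz":0,"claw":0},{"dx":0,"dy":0,"dz":0,"wx":0,"wy":0,"wz":0,"claw":0}]'; python3 c2.py;  python3 -m handwheel '[{"dx":0,"dy":0,"dz":0.2,"wx":0,"wy":0,"wz":0,"claw":0},{"dx":0,"dy":0,"dz":0.2,"wx":0,"wy":0,"wz":0,"claw":0}]'; python3 c2.py
```

```text
clock: 15.98
position: [0.5411, -0.1427, 0.2035]
tool_rot: [-3.141, -0.523, 0.156]
force: [-0.4, -0.2, 1.3]
grip_width: 0.0002
finger_force: 0.0
pos [ 0.5411 -0.1427  0.2035] rpy [-3.141 -0.523  0.156]
shift first (cm): [ 0.06 -0.19  0.92]  then turn: [-0.001  0.001 -0.   ]
or turn first, then shift: [ 0.05 -0.19  0.92]
tool force [ 0.3  0.2 -1.3] [ 0.14  0.31  0.16  2.2  -1.07  0.3  -0.15]
clock: 16.23
position: [0.5433, -0.1422, 0.2004]
tool_rot: [-3.141, -0.524, 0.157]
force: [-0.2, 0.3, 0.3]
grip_width: -0.0002
finger_force: 0.0
pos [ 0.5433 -0.1422  0.2004] rpy [-3.141 -0.524  0.157]
shift first (cm): [ 0.01 -0.17  0.54]  then turn: [-0.001 -0.     0.001]
or turn first, then shift: [ 0.01 -0.17  0.54]
tool force [-0.  -0.3 -0.3] [ 0.15  0.32  0.15  2.2  -1.09  0.3  -0.13]
```

```bash
python3 -m handwheel '[{"dx":0,"dy":0,"dz":0.1,"wx":0,"wy":0,"wz":0,"claw":0},{"dx":0,"dy":0,"dz":0.1,"wx":0,"wy":0,"wz":0,"claw":0}]'; python3 c2.py
```

```text
clock: 16.48
position: [0.5442, -0.1421, 0.1983]
tool_rot: [-3.141, -0.523, 0.157]
force: [0.0, -0.6, 0.1]
grip_width: 0.0
finger_force: 0.0
pos [ 0.5442 -0.1421  0.1983] rpy [-3.141 -0.523  0.157]
shift first (cm): [ 0.04 -0.17  0.31]  then turn: [-0.001  0.     0.   ]
or turn first, then shift: [ 0.04 -0.17  0.31]
tool force [-0.   0.6 -0.1] [ 0.16  0.32  0.14  2.2  -1.09  0.29 -0.12]
```

```bash
python3 -m handwheel '[{"dx":0,"dy":0,"dz":0.1,"wx":0,"wy":0,"wz":0,"claw":0},{"dx":0,"dy":0,"dz":0.1,"wx":0,"wy":0,"wz":0,"claw":0}]'; python3 c2.py
```

```text
clock: 16.73
position: [0.5452, -0.1419, 0.1965]
tool_rot: [-3.141, -0.523, 0.157]
force: [-0.4, -1.0, -0.0]
grip_width: -0.0001
finger_force: 0.0
pos [ 0.5452 -0.1419  0.1965] rpy [-3.141 -0.523  0.157]
shift first (cm): [ 0.04 -0.18  0.11]  then turn: [-0.001  0.     0.   ]
or turn first, then shift: [ 0.04 -0.18  0.11]
tool force [-0.5  0.9 -0.3] [ 0.16  0.33  0.13  2.2  -1.1   0.29 -0.11]
```

```bash
python3 -m handwheel '[{"dx":0,"dy":0,"dz":0.1,"wx":0,"wy":0,"wz":0,"claw":0},{"dx":0,"dy":0,"dz":0,"wx":0,"wy":0,"wz":0,"claw":0}]'; python3 c2.py
```

```text
clock: 16.98
position: [0.5457, -0.1418, 0.1956]
tool_rot: [-3.141, -0.523, 0.157]
force: [0.1, 0.5, -0.2]
grip_width: 0.0001
finger_force: 0.0
pos [ 0.5457 -0.1418  0.1956] rpy [-3.141 -0.523  0.157]
shift first (cm): [ 0.05 -0.17  0.01]  then turn: [-0.001  0.     0.   ]
or turn first, then shift: [ 0.05 -0.17  0.01]
tool force [ 0.1 -0.5  0.3] [ 0.16  0.33  0.13  2.2  -1.11  0.29 -0.11]
```

```bash
python3 -m handwheel '[{"dx":0,"dy":0,"dz":0.1,"wx":0,"wy":0,"wz":0,"claw":0},{"dx":0,"dy":0,"dz":0,"wx":0,"wy":0,"wz":0,"claw":0}]'; python3 c2.py
```

```text
clock: 17.23
position: [0.5459, -0.142, 0.1954]
tool_rot: [-3.141, -0.524, 0.156]
force: [-14.4, 0.9, 18.3]
grip_width: -0.0003
finger_force: 11.7
pos [ 0.5459 -0.142   0.1954] rpy [-3.141 -0.524  0.156]
shift first (cm): [ 0.04 -0.19 -0.02]  then turn: [-0.001 -0.    -0.   ]
or turn first, then shift: [ 0.04 -0.19 -0.02]
tool force [ -3.   -3.1 -22.9] [ 0.17  0.33  0.13  2.2  -1.11  0.28 -0.11]
```

```bash
python3 -m handwheel '[{"dx":0,"dy":0,"dz":0.1,"wx":0,"wy":0,"wz":0,"claw":0},{"dx":0,"dy":0,"dz":0,"wx":0,"wy":0,"wz":0,"claw":0}]'; python3 c2.py
```

```text
clock: 17.48
position: [0.546, -0.1421, 0.1953]
tool_rot: [-3.14, -0.525, 0.156]
force: [-33.3, 1.0, 42.8]
grip_width: -0.0003
finger_force: 26.3
pos [ 0.546  -0.1421  0.1953] rpy [-3.14  -0.525  0.156]
shift first (cm): [ 0.04 -0.21 -0.04]  then turn: [-0.001 -0.001 -0.   ]
or turn first, then shift: [ 0.04 -0.21 -0.04]
tool force [ -6.9  -6.2 -53.5] [ 0.17  0.33  0.13  2.2  -1.11  0.28 -0.1 ]
```

It stops hard at exactly 76 mm above the lid, so the blade is fully home. I'm backing off and going to the knob with a 15° tilt, clear of the joint limits.

```bash
python3 -m handwheel '[{"dx":0,"dy":0,"dz":-1,"wx":0,"wy":0,"wz":0,"claw":0},{"dx":0,"dy":0,"dz":-3,"wx":0,"wy":0,"wz":0,"claw":0},{"dx":0,"dy":0,"dz":-3,"wx":0,"wy":0,"wz":0,"claw":60},{"dx":0,"dy":0,"dz":0,"wx":0,"wy":0,"wz":0,"claw":60}]'
cat > k.py <<'E'
from h2 import *
import sys
q,t=float(sys.argv[1]),float(sys.argv[2])  # shutter pos, TCP beyond knob point along tool z
a=np.radians(15); n=np.array([-.5,0,3**.5/2])
R=Ro.from_euler('z',pb[2])*Ro.from_matrix(np.c_[[np.cos(a),0,np.sin(a)],[0,-1,0],[np.sin(a),0,-np.cos(a)]])
p=place(pb,(np.array([-.1+.04*3**.5,q,.13])+n*.022)[None])[0]+R.apply([0,0,t]); print("target",p.round(4)); delta(p,R)
s=monitor.observe(); print("tool force",Ro.from_euler('xyz',s["tool_rot"]).inv().apply(s["force"]).round(1),np.round(s['qpos'],2))
E
python3 k.py -0.002 -0.06
```

```text
clock: 17.98
position: [0.5122, -0.1475, 0.2564]
tool_rot: [3.141, -0.526, 0.157]
force: [0.4, 0.9, -0.8]
grip_width: 0.0359
finger_force: 0.0
target [ 0.5442 -0.0563  0.207 ]
pos [ 0.5122 -0.1475  0.2564] rpy [ 3.141 -0.526  0.157]
shift first (cm): [ 1.49 -8.51  6.57]  then turn: [-0.    -0.264  0.001]
or turn first, then shift: [ 3.15 -8.51  5.95]
tool force [ 0.  -0.8  0.9] [ 0.02  0.18  0.33  2.21 -0.83  0.41 -0.37]
```

```bash
python3 -m handwheel '[{"dx":0,"dy":0,"dz":0,"wx":0,"wy":-0.132,"wz":0,"claw":60},{"dx":0,"dy":0,"dz":0,"wx":0,"wy":-0.132,"wz":0,"claw":60},{"dx":0,"dy":-4.2,"dz":0,"wx":0,"wy":0,"wz":0,"claw":60},{"dx":0,"dy":-4.3,"dz":0,"wx":0,"wy":0,"wz":0,"claw":60},{"dx":1.5,"dy":0,"dz":2,"wx":0,"wy":0,"wz":0,"claw":60},{"dx":1.6,"dy":0,"dz":2,"wx":0,"wy":0,"wz":0,"claw":60},{"dx":0,"dy":0,"dz":1.9,"wx":0,"wy":0,"wz":0,"claw":60},{"dx":0,"dy":0,"dz":0,"wx":0,"wy":0,"wz":0,"claw":60}]'; python3 k.py -0.002 0.008
cat > l7.py <<'E'
import sys
from h2 import *
f=optics.grab_frame("wrist"); s=monitor.observe(); T=Ro.from_euler('xyz',s["tool_rot"])
im=cv2.resize(f["frame"],(800,600)); n=np.array([-.5,0,3**.5/2])
def dr(P,col):
    for a in (proj(f,P)+.5)*800/560-.5: cv2.circle(im,tuple(int(round(t)) for t in a),4,col,-1)
dr(place(pb,np.array([np.array([-.1+.04*3**.5,q,.13])+n*.037 for q in(-.01,0,.01)])),(0,0,255)); dr(s["position"]+T.apply([[0,0,.06]]),(0,255,0))
cv2.imwrite("pics/%s.png"%sys.argv[1],im)
E
python3 l7.py k7
```

```text
clock: 18.98
position: [0.5442, -0.0539, 0.205]
tool_rot: [-3.136, -0.278, 0.159]
force: [-0.1, 0.5, -0.3]
grip_width: 0.0512
finger_force: 0.0
target [ 0.5616 -0.0535  0.1413]
pos [ 0.5442 -0.0539  0.205 ] rpy [-3.136 -0.278  0.159]
shift first (cm): [-0.09  0.28  6.59]  then turn: [-0.007 -0.016  0.003]
or turn first, then shift: [0.02 0.24 6.59]
tool force [-0.1 -0.5  0.3] [-0.32  0.35  0.44  2.07 -0.44  0.52 -0.98]
```

View pics/k7.png

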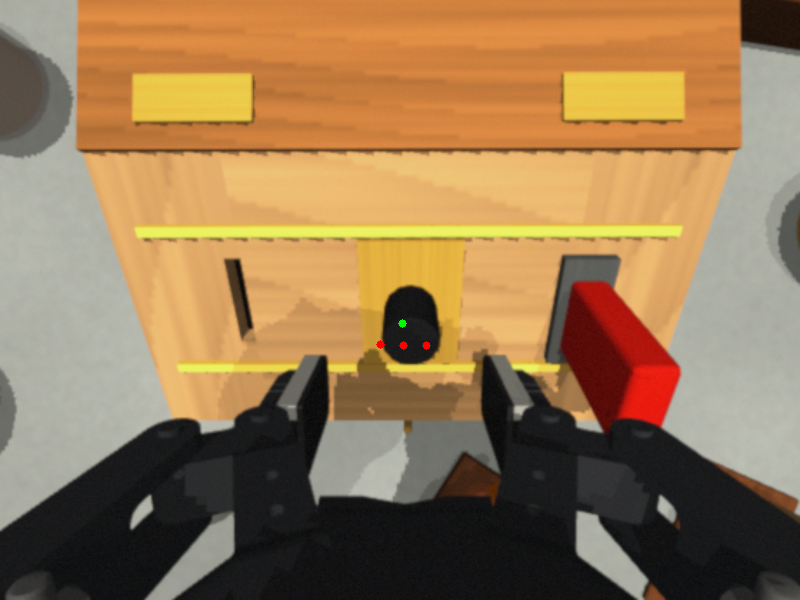

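The knob (top at (412,340)) is between the fingers (mid column about 405), and the handle stands clear to the right. Descending and gripping.

```bash
python3 -m handwheel '[{"dx":0,"dy":0.3,"dz":0,"wx":-0.007,"wy":-0.016,"wz":0.003,"claw":60},{"dx":0,"dy":0,"dz":2,"wx":0,"wy":0,"wz":0,"claw":60},{"dx":0,"dy":0,"dz":2,"wx":0,"wy":0,"wz":0,"claw":60},{"dx":0,"dy":0,"dz":1.5,"wx":0,"wy":0,"wz":0,"claw":60},{"dx":0,"dy":0,"dz":0.7,"wx":0,"wy":0,"wz":0,"claw":60},{"dx":0,"dy":0,"dz":0,"wx":0,"wy":0,"wz":0,"claw":60}]' 25; python3 k.py -0.003 0.008; python3 -m handwheel '[{"dx":0,"dy":0,"dz":0,"wx":0,"wy":0,"wz":0,"claw":20},{"dx":0,"dy":0,"dz":0,"wx":0,"wy":0,"wz":0,"claw":20},{"dx":0,"dy":0,"dz":0,"wx":0,"wy":0,"wz":0,"claw":20},{"dx":0,"dy":0,"dz":0,"wx":0,"wy":0,"wz":0,"claw":20}]';python3 k.py -0.003 0.008
```

```text
clock: 19.77
position: [0.5612, -0.0548, 0.1469]
tool_rot: [3.141, -0.265, 0.156]
force: [-1.1, -0.8, -0.1]
grip_width: 0.0513
finger_force: 0.0
target [ 0.5618 -0.0545  0.1413]
pos [ 0.5612 -0.0548  0.1469] rpy [ 3.141 -0.265  0.156]
shift first (cm): [-0.09 -0.02  0.55]  then turn: [ 0.001 -0.003 -0.001]
or turn first, then shift: [-0.09 -0.02  0.55]
tool force [-1.2  0.6 -0.3] [-0.25  0.46  0.35  2.07 -0.53  0.42 -0.91]
clock: 20.27
position: [0.5614, -0.0547, 0.1476]
tool_rot: [3.141, -0.266, 0.156]
force: [-2.3, -0.3, 5.1]
grip_width: 0.0252
finger_force: 24.8
target [ 0.5618 -0.0545  0.1413]
pos [ 0.5614 -0.0547  0.1476] rpy [ 3.141 -0.266  0.156]
shift first (cm): [-0.13 -0.01  0.61]  then turn: [ 0.001 -0.004 -0.001]
or turn first, then shift: [-0.12 -0.01  0.61]
tool force [-0.9 -0.  -5.5] [-0.25  0.46  0.35  2.07 -0.53  0.42 -0.91]
```

```bash
python3 -m handwheel '[{"dx":0,"dy":-1.1,"dz":0,"wx":0,"wy":0,"wz":0,"claw":20},{"dx":0,"dy":-1.1,"dz":0,"wx":0,"wy":0,"wz":0,"claw":20},{"dx":0,"dy":-1.1,"dz":0,"wx":0,"wy":0,"wz":0,"claw":20},{"dx":0,"dy":-1.1,"dz":0,"wx":0,"wy":0,"wz":0,"claw":20}]'; python3 k.py 0.085 0.002; python3 -m handwheel '[{"dx":0,"dy":-1.1,"dz":0,"wx":0,"wy":0,"wz":0,"claw":20},{"dx":0,"dy":-1.1,"dz":0,"wx":0,"wy":0,"wz":0,"claw":20},{"dx":0,"dy":-1.1,"dz":0,"wx":0,"wy":0,"wz":0,"claw":20},{"dx":0,"dy":-0.9,"dz":0,"wx":0,"wy":0,"wz":0,"claw":20},{"dx":0,"dy":0,"dz":0,"wx":0,"wy":0,"wz":0,"claw":20}]'; python3 k.py 0.085 0.002
```

```text
clock: 20.78
position: [0.5543, -0.0107, 0.1475]
tool_rot: [3.141, -0.266, 0.156]
force: [-6.8, -2.9, 11.2]
grip_width: 0.0253
finger_force: 25.8
target [0.5466 0.0322 0.1471]
pos [ 0.5543 -0.0107  0.1475] rpy [ 3.141 -0.266  0.156]
shift first (cm): [-0.1  -4.35  0.01]  then turn: [ 0.001 -0.004 -0.001]
or turn first, then shift: [-0.1  -4.35  0.01]
tool force [ -4.    1.8 -12.7] [-0.37  0.45  0.38  2.1  -0.52  0.39 -1.  ]
clock: 21.4
position: [0.5474, 0.0316, 0.1475]
tool_rot: [-3.141, -0.265, 0.157]
force: [-9.4, -0.9, 16.8]
grip_width: 0.0248
finger_force: 26.3
target [0.5466 0.0322 0.1471]
pos [0.5474 0.0316 0.1475] rpy [-3.141 -0.265  0.157]
shift first (cm): [-0.08 -0.07  0.01]  then turn: [-0.    -0.004  0.   ]
or turn first, then shift: [-0.08 -0.07  0.01]
tool force [ -4.7  -0.6 -18.7] [-0.49  0.45  0.41  2.12 -0.51  0.38 -1.1 ]
```

Now I'll open, retract, raise well clear, and check.

```bash
python3 -m handwheel '[{"dx":0,"dy":0,"dz":0,"wx":0,"wy":0,"wz":0,"claw":60},{"dx":0,"dy":0,"dz":0,"wx":0,"wy":0,"wz":0,"claw":60},{"dx":0,"dy":0,"dz":0,"wx":0,"wy":0,"wz":0,"claw":60},{"dx":0,"dy":0,"dz":-1.5,"wx":0,"wy":0,"wz":0,"claw":60},{"dx":0,"dy":0,"dz":-4,"wx":0,"wy":0,"wz":0,"claw":60},{"dx":0,"dy":0,"dz":-4,"wx":0,"wy":0,"wz":0,"claw":60},{"dx":-1,"dy":0,"dz":-4,"wx":0,"wy":0,"wz":0,"claw":60},{"dx":-4,"dy":0,"dz":0,"wx":0,"wy":0,"wz":0,"claw":60}]'; python3 -m handwheel '[{"dx":-4,"dy":0,"dz":0,"wx":0,"wy":0,"wz":0,"claw":60},{"dx":-3,"dy":0,"dz":0,"wx":0,"wy":0,"wz":0,"claw":60},{"dx":0,"dy":0,"dz":0,"wx":0,"wy":0,"wz":0,"claw":60},{"dx":0,"dy":0,"dz":0,"wx":0,"wy":0,"wz":0,"claw":60}]'
python3 - <<'E'
from h2 import *
import cv2
fs=[optics.grab_frame(c)["frame"] for c in("side","top")]
o=np.hstack([cv2.resize(fs[0][100:300,200:400],(400,400),interpolation=cv2.INTER_CUBIC),cv2.resize(fs[1][110:290,220:400],(400,400),interpolation=cv2.INTER_CUBIC)]); cv2.imwrite("pics/end.png",o)
E
```

```text
clock: 22.4
position: [0.4662, 0.0172, 0.2667]
tool_rot: [-3.141, -0.27, 0.155]
force: [-0.1, -0.3, -1.0]
grip_width: 0.0514
finger_force: 0.0
clock: 22.9
position: [0.3992, 0.007, 0.2463]
tool_rot: [3.142, -0.266, 0.155]
force: [0.9, 0.6, 0.0]
grip_width: 0.0507
finger_force: 0.0
```

View pics/end.png

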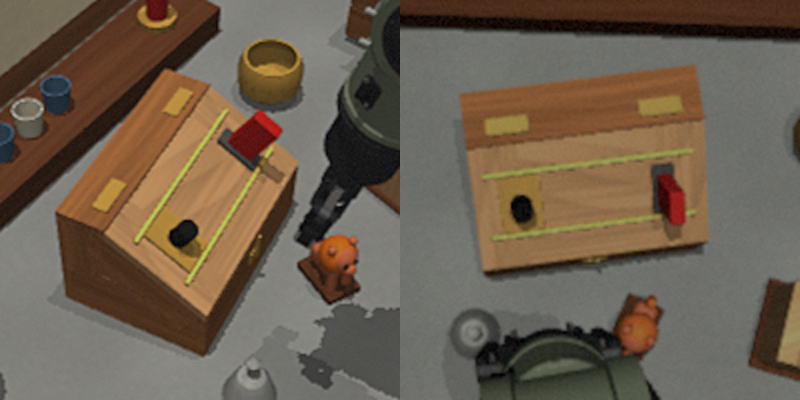

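The shutter covers the left slot (plate around (520,205) in the top crop). The feeler stands home in the right slot with its flange on the lid, and the bell and lion have not moved. The gripper is clear of everything.

```bash
python3 -c "
from workcell import job_done
print(job_done())"
```

```text
the job is handed in; nothing more can be done
None
```

The job is handed in at about 23 s: the feeler blade stands fully home in the right slot, which took it freely (so I did not try the left), and the brass shutter covers the left, jammed slot.

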